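# Pull out the pigment tray, push the empty one home

### The job

Of the two pull-out trays, one stands empty and partly out: push it fully home. Draw the other tray, the one with the pigment pot in it, fully out to its stop by hooking a fingertip behind its upturned front lip, so that the pot ends clear of the hood, standing upright in its tray. Do it all by pushing and hooking: pinch neither tray's front, do not touch or lift the pot, and leave the things round about where they are. The order does not matter.

Things in the scene. Friction and masses are not known exactly. Their poses are not given: they have to be found in the camera images.
- pot_unit: Pull-out unit fixed to the worktop: wooden base and cheeks, 112 mm wide, lying 20 to 148 mm along +x of its origin; clear flat hood (top 83 mm high) from 67 to 149 mm. Origin: on the worktop, under the middle of the lip's inner face when the tray is shut. -x points out of the front, the way the tray is drawn. This one's tray holds the pigment pot and starts shut or almost shut.
- empty_unit: Pull-out unit fixed to the worktop: wooden base and cheeks, 112 mm wide, lying 20 to 148 mm along +x of its origin; clear flat hood (top 83 mm high) from 67 to 149 mm. Origin: on the worktop, under the middle of the lip's inner face when the tray is shut. -x points out of the front, the way the tray is drawn. Same make; this one's tray is empty and starts partly out.
- pot_lip (a point): Upturned aluminium lip at the tray's front, 90 mm wide, 4 mm thick, standing 30 mm above the tray floor. This point: middle of its top edge on the inner face (towards the hood), 46 mm above the worktop; -x outwards (draw direction), y along the lip. Moves with the tray. Of the tray with the pot.
- empty_lip (a point): Upturned aluminium lip at the tray's front, 90 mm wide, 4 mm thick, standing 30 mm above the tray floor. This point: middle of its top edge on the inner face (towards the hood), 46 mm above the worktop; -x outwards (draw direction), y along the lip. Moves with the tray. Of the empty tray.
- pot_face (a point): Wooden front panel with an empty label frame, backed by the lip: 6 mm thick, 96 mm wide, 31 mm high, from 11 to 42 mm above the worktop. This point: centre of its outer surface; -x outwards. It reaches from 10 mm to 4 mm in front of the lip's inner face. Moves with the tray. Of the tray with the pot.
- empty_face (a point): Wooden front panel with an empty label frame, backed by the lip: 6 mm thick, 96 mm wide, 31 mm high, from 11 to 42 mm above the worktop. This point: centre of its outer surface; -x outwards. It reaches from 10 mm to 4 mm in front of the lip's inner face. Moves with the tray. Of the empty tray.
- pot_tray (a joint): How far the pot's tray is drawn out, m: 0 = fully home, 0.09 = fully out at its stop. Stiff runners: about 2 N to move it; it stays where left. Starts at 0 to 0.008.
- empty_tray (a joint): How far the empty tray is drawn out, m: 0 = fully home, 0.09 = fully out at its stop. Stiff runners: about 2 N to move it; it stays where left. Starts at 0.045 to 0.085.
- pigment_pot: Squat screw-top pigment pot with a black lid, 56 mm in diameter, 52 mm tall, about 90 g, loose, standing on the tray floor in the rear compartment (72 mm long, 84 mm wide) behind the cross wall. Origin: centre of its underside, z axis up.
- pot_pocket (a point): Centre of the floor of the free front pocket in the pot's tray, 16 mm above the worktop: 60 mm long from the lip to a cross wall (top 37 mm above the worktop), 84 mm wide between side walls (top 30 mm above the worktop). Moves with the tray.
- pot_place (a point): Centre of the rear compartment's floor in the pot's tray, where the pot stands; moves with the tray.
- small_bottle: Bystander: brown bottle with black cap, 32 mm in diameter, 72 mm tall, loose on the worktop. Origin: centre of its underside.
- film_can: Bystander: black film can with grey lid, 35 mm in diameter, 51 mm tall, loose. Origin: centre of its underside.
- tape_roll: Bystander: roll of masking tape lying flat, 118 mm in diameter, 25 mm high, loose. Origin: centre of its underside.
There are look-alikes about, which are no part of the job. Of the things like the pigment_pot, leave any that is green or pink; of the rest the larger one is meant.

How it is judged:
At the end, for the whole second after the job is handed in: The pot's tray is out to its stop (within 6 mm), the empty tray is home (within 6 mm), and the pot stands upright (within 0.1 rad) and at rest on the floor of its compartment (value of joint pot_tray above 0.084 m and value of joint empty_tray below 0.006 m and angle between pigment_pot's own z axis and vertical below 0.1 rad and horizontal distance between pigment_pot and pot_place below 0.03 m and height (world z) of pigment_pot below 0.02 m and linear speed of pigment_pot below 0.01 m/s); the robot touches nothing.
It fails at once if a tray's front is pinched (lip and front panel both pressed by the fingers with over 1.5 N) ((contact force between the fingers and pot_tray_c0 above 1.5 N and contact force between the fingers and pot_tray_c1 above 1.5 N) or (contact force between the fingers and empty_tray_c0 above 1.5 N and contact force between the fingers and empty_tray_c1 above 1.5 N)).
It fails at once if the pot is touched by the robot (over 0.5 N) (contact force between any of the fingers, the arm and pigment_pot above 0.5 N).
It fails at once if the pot is lifted over 12 mm or tipped over 0.35 rad (height (world z) of pigment_pot above 0.028 m or angle between pigment_pot's own z axis and vertical above 0.35 rad).
It fails at once if a bystander is moved over 20 mm (distance of any of small_bottle, film_can, tape_roll from where it was at the start of the episode above 0.02 m).
It also fails if it takes over 43 s, if anything falls off the work surface, if the arm or the gripper's body presses on something with over 40 N, if the wrist force passes 120 N, or if a joint passes its speed limit or range.

### The arm

A 7-joint arm with a two-finger parallel gripper is mounted at the origin on the work surface; the furniture and walls round the work are solid. World frame = base frame: x ahead of the robot, y to its left, z up, the work surface at z = 0. Lengths are in m, angles in rad, forces in N, time in s.
With the tool pointing down it reaches from about 0.425 to 0.925 m from the base axis. Payload 6.8 kg.
Tool frame: the origin (TCP) lies at the very end of the fingers, on their centre line; the grasp point (between the pads) lies 19 mm behind it; x points along the fingers, y is the direction in which the jaws open and shut, and the axes are right-handed (so a half turn about x gives the same grasp; the last joint's range is limited). The gripper opens to 85 mm and grips with 20 to 120 N. Pads are 22 mm wide; open, the fingers measure 114 mm over their backs; the gripper's body (76 mm by 85 mm) begins 54 mm behind the grasp point. The pads swing forward as they close: fully open they stand 13 mm farther back than shut.
Start: joints at [-1.262, 0.477, 0.022, 1.555, -0.011, 1.109, -0.083], TCP at [0.273, 0.617, 0.231] pointing down, gripper open.
Joint ranges: [-2.96, 2.96], [-0.34, 2.1], [-1.41, 1.46], [0.24, 2.44], [-1.37, 4.51], [0.17, 1.92], [-2.96, 2.96]. Speed limits (rad/s): [2.39, 2.39, 3.14, 3.14, 3.14, 3.14, 3.14].

### API

Orientations are given as a rotation vector (axis times angle).
In Python, from bench import get_obs, grab_frame, camera_info, hand_in gives the robot as it stands.
- The arm moves only by the tool apply_moves, never from a script. Its argument "series" is text: rows parted by semicolons, each of 7 numbers parted by spaces: the turn, a rotation vector about the tool's x, y, z in rad, then the shift along the tool's x, y, z in m, then the opening, from 0 (shut) to 1 (fully open). In form: wx wy wz tx ty tz hand; .... A call has 1 to 12 rows; each row is the pose to reach, as a shift and turn from the pose commanded when the call began, along the tool's axes at that moment; what a row does not reach only later rows make up. A row lasts 1/8 s, in which the tool goes at most 62.5 mm and 10.7 degrees, less where a joint would pass 70% of its speed; a pose out of reach is approached as far as the arm can. A call with a gripper value outside its range is refused whole. The fingers move at their own pace and stop on an object; "force" is the grip in N (left out, the last holds). Time passes only in rows, so rows that repeat a pose let the fingers close. It gives the time, the measured TCP pose, the force and the opening at its end, in the units of the state.
- get_obs(): the state, without advancing time (a new reading comes with each control period).
- grab_frame(name): name is "scene" or "top"; returns the picture (480x640x3 uint8, blue, green, red); there is no depth.
- camera_info(name): a dict with "fov_y" (degrees; the focal length in pixels is half the picture's height over the tangent of half this angle, whatever the lens; pixels are square), "cx", "cy" (the principal point, pixels), "rvec" (rotation vector, rad) and "tvec" (3), from world to camera coordinates, as OpenCV has them. Camera axes: x right, y down, z forward; pixel columns grow to the right and rows downward; lengths in m; the calibration is good to about 2 mm. A picture is of the moment at which its call begins. camera_info takes no time and is no camera call.
- hand_in(): hands the job in, once; it reports no verdict.
The state is a dict: "clock": time; "joints": joint angles; "qvel": joint speeds; "tau": joint torques, N m; "tcp_pos": TCP position; "orientation": TCP orientation; "contact_force": force on the tool from outside, world axes, zero at the start; "moment": the same for the moment, N m; "grip_width": finger opening in m.
Only numpy, scipy, OpenCV 4.12 (cv2) and the standard library are available. Lean on these libraries where they do the work, as an engineer would, in place of code of your own. Each camera call takes 0.05 s, during which the arm holds its last target.

## Working session

There is one attempt and no reset: what is moved stays moved. The work goes in short steps, Python scripts to look and compute and a tool call to move; the robot and the scene stay as the last step left them, time stands still between calls to the robot, and variables do not carry over. Pictures are saved under pics/ and viewed, and the job is handed in when it is done.

Besides the shell and the picture viewer there is one more tool, called as name(argument=value, ...) on one line, values as JSON. apply_moves: Moves the arm, as the interface text tells. Its arguments: {"type":"object","properties":{"series":{"type":"string"},"force":{"type":"number"}},"required":["series"]}

```bash
mkdir -p pics; ls; python3 - <<'E'
from bench import *
import cv2
for n in("scene","top"):
    cv2.imwrite(f"pics/{n}0.png",grab_frame(n)); print(camera_info(n))
print(get_obs())
E
```

```text
pics
{'fov_y': 56.05759974071797, 'cx': 311.5385639448267, 'cy': 236.28530861347855, 'rvec': array([ 1.86851123, -0.84294427,  0.5084569 ]), 'tvec': array([-0.51326005,  0.15605012,  0.8668565 ])}
{'fov_y': 56.588181573377625, 'cx': 313.9117013852752, 'cy': 239.98597099613693, 'rvec': array([ 2.22675533, -2.17205321,  0.04422908]), 'tvec': array([-0.249716  ,  0.4625555 ,  1.17753476])}
{'clock': 0.1, 'joints': array([-1.26213068,  0.47776012,  0.02236164,  1.55633332, -0.01148529,
        1.10928315, -0.08310417]), 'qvel': array([ 0.00091545, -0.00238862,  0.00215171, -0.00181813,  0.00071595,
       -0.00192435,  0.00174666]), 'tau': array([ 4.22533791e-03, -5.97757638e+01,  1.61357995e+00, -2.81953257e+01,
        1.28232807e-02,  5.01458358e-03, -3.70645381e-07]), 'tcp_pos': array([0.27305644, 0.61673513, 0.23040281]), 'orientation': array([ 0.32560404,  1.54616641, -0.32820064]), 'contact_force': array([-0.85543767, -0.09007549, -1.00957137]), 'moment': array([-0.0226865 , -0.02234414, -0.01109264]), 'grip_width': 0.08536310447477187}
```

View pics/scene0.png

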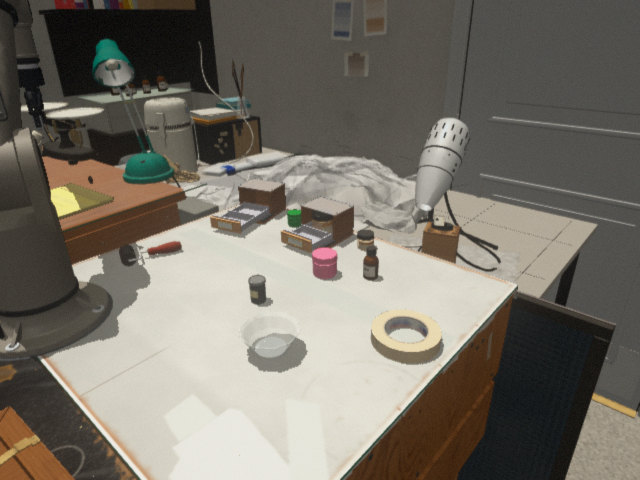

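View pics/top0.png

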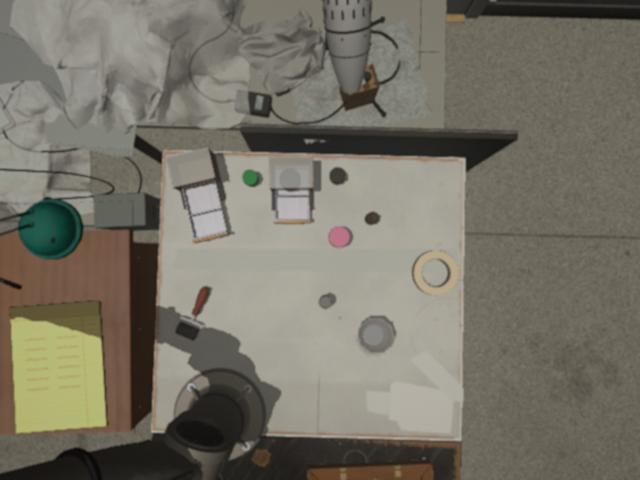

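The scene shows an empty tray partly out at (245,215) and a shut unit with a pot under its hood at (320,220). In the top view they are at about (205,195) and (292,190). I'll enlarge both.

```bash
cat > h.py <<'E'
import numpy as np, cv2
from bench import *
def cam(n):
    c=camera_info(n); f=240/np.tan(np.radians(c['fov_y']/2))
    return np.array([[f,0,c['cx']],[0,f,c['cy']],[0,0,1]]),np.array(c['rvec']),np.array(c['tvec'])
def proj(n,P):
    K,r,t=cam(n); return cv2.projectPoints(np.array(P,float).reshape(-1,3),r,t,K,None)[0].reshape(-1,2)
def back(n,uv,z):
    K,r,t=cam(n); R=cv2.Rodrigues(r)[0]; d=R.T@np.linalg.inv(K)@np.array([uv[0],uv[1],1.]); o=-R.T@t
    return o+d*(z-o[2])/d[2]
E
python3 - <<'E'
from h import *
a=cv2.imread('pics/top0.png'); cv2.imwrite('pics/ctop.png',cv2.resize(a[140:260,150:310],None,fx=5,fy=5,interpolation=cv2.INTER_CUBIC))
a=cv2.imread('pics/scene0.png'); cv2.imwrite('pics/cscene.png',cv2.resize(a[165:285,200:390],None,fx=4.2,fy=4.2,interpolation=cv2.INTER_CUBIC))
a=cv2.imread('pics/top0.png'); cv2.imwrite('pics/ctop2.png',cv2.resize(a[140:260,260:420],None,fx=5,fy=5,interpolation=cv2.INTER_CUBIC))
print(proj('top',[[0,0,0],[.5,0,0],[.5,.2,0]]))
E
```

```text
[[219.36416273 415.11885582]
 [225.63945771 226.27507878]
 [151.3123428  224.43333045]]
```

View pics/ctop.png

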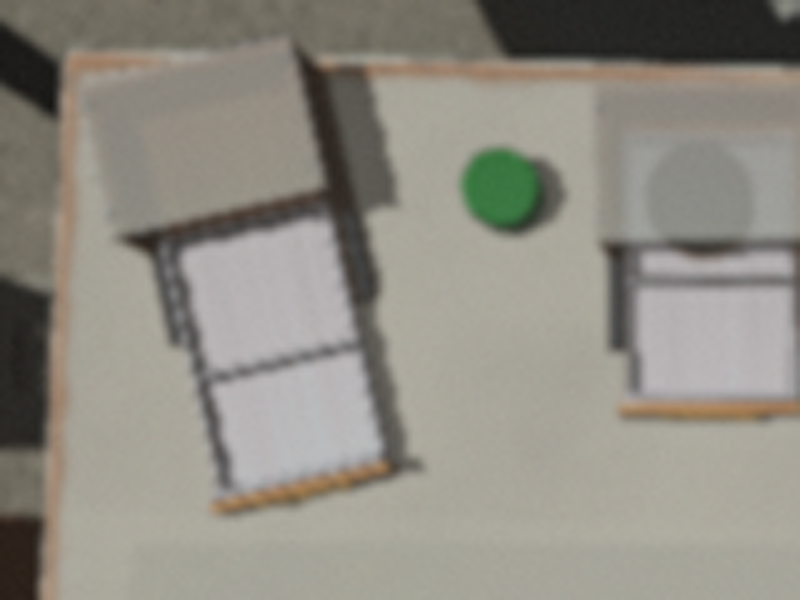

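View pics/cscene.png

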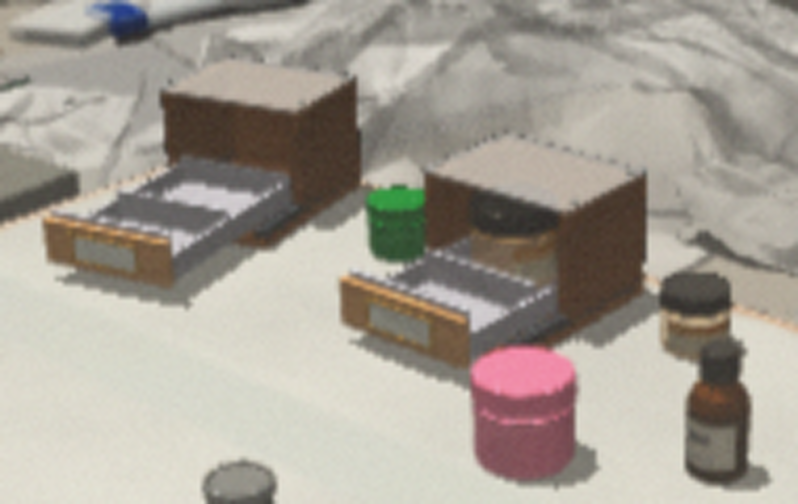

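View pics/ctop2.png

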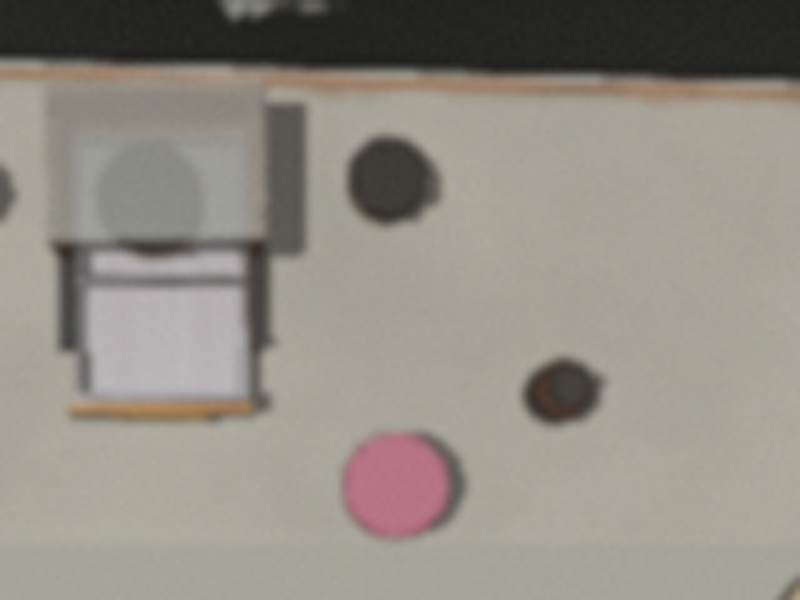

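The pot candidates in the top view are:
- the jar under the hood, black lid, at (290,180)
- a smaller black-lidded jar at (338,176)
- a green one at (250,177)
- a pink one at (339,237)

The target is the jar under the hood. It is neither green nor pink, it is the larger of the other two, and it stands in the shut unit's tray. The crop confirms this.

```bash
python3 - <<'E'
from h import *
def px(p,o): return [(p[0]+.5)/5-.5+o[0],(p[1]+.5)/5-.5+o[1]]
def fit(name,o,hood,lip,face):
    print(name)
    H=np.array([back('top',px(p,o),.083) for p in hood])
    L=np.array([back('top',px(p,o),.046) for p in lip])
    F=np.array([back('top',px(p,o),.042) for p in face])
    fm=(H[0]+H[1])/2; rm=(H[2]+H[3])/2
    ax=rm-fm; print('hood',H[:,:2].round(4).tolist(),'depth',np.linalg.norm(ax),'w',np.linalg.norm(H[0]-H[1]))
    lat=H[0]-H[1]+H[2]-H[3]; yl=np.arctan2(-lat[0],lat[1]); ya=np.arctan2(ax[1],ax[0]); 
    lf=F[0]-F[1]; yf=np.arctan2(-lf[0],lf[1])
    print('yaw lat,ax,face',yl,ya,yf)
    yaw=(yl+ya+yf)/3; d=np.array([np.cos(yaw),np.sin(yaw)]);n=np.array([-d[1],d[0]])
    O=((fm+rm)/2)[:2]-.108*d
    print('origin',O,'lip out',-(L.mean(0)[:2]-O)@d,'lat',(L.mean(0)[:2]-O)@n,'face out',-(F.mean(0)[:2]-O)@d-.010,'lat',(F.mean(0)[:2]-O)@n, 'facew',np.linalg.norm(lf))
fit('pot',(260,140),[(48,243),(268,243),(47,86),(266,87)],[(80,401),(250,400)],[(69,416),(252,414)])
fit('empty',(150,140),[(120,240),(329,190),(82,95),(292,40)],[(225,489),(388,458)],[(214,514),(392,472)])
for n,uv,z in(('film',(327,298),.05),('bottle',(374,217),.05),('green',(250,177),.05),('pink',(339,236),.05),('jar',(337.5,175.5),.04),('wall',(205,193),.08)): print(n,back('top',uv,z)[:2])
E
```

```text
pot
hood [[0.5928, -0.1229], [0.5956, -0.2333], [0.6723, -0.12], [0.6745, -0.2303]] depth 0.07925250038455989 w 0.11044319593537319
yaw lat,ax,face 0.02239196659567358 0.036554751179506476 0.03576437755424907
origin [ 0.52584486 -0.18002031] lip out 0.007683612736185284 lat -0.001551961761550274 face out 0.00486018985815392 lat 0.001011339828360907 facew 0.09494972744137714
empty
hood [[0.5884, 0.1172], [0.6163, 0.0131], [0.6613, 0.1391], [0.6919, 0.0343]] depth 0.07733769406150792 w 0.10774286551062623
yaw lat,ax,face 0.27270478582203644 0.2828646796900974 0.25725743682243396
origin [0.53540505 0.04701758] lip out 0.06308418503562614 lat -0.002102946301455865 face out 0.062040673078986884 lat 0.002868888544285849 facew 0.0945818271630566
film [ 0.31929714 -0.27538181]
bottle [ 0.53004593 -0.3915382 ]
green [ 0.62588335 -0.06884816]
pink [ 0.47879603 -0.30248444]
jar [ 0.63726942 -0.29554822]
wall [0.57715805 0.03860852]
```

```bash
cat >> h.py <<'E'
from scipy.spatial.transform import Rotation as Ro
def rel(pos,yaw,s=None,o=None):
    """shift/turn in tool axes from present pose; tool x down, tool y = s*lateral of yaw"""
    o=o or get_obs(); R=Ro.from_rotvec(o['orientation']).as_matrix()
    n=np.array([-np.sin(yaw),np.cos(yaw),0]); 
    if s is None: s=np.sign(R[:,1]@n)
    x=np.array([0,0,-1.]); y=s*n; T=np.stack([x,y,np.cross(x,y)],1)
    return Ro.from_matrix(R.T@T).as_rotvec().round(3), (R.T@(np.array(pos)-o['tcp_pos'])).round(4)
def tri(a,b):
    Ps=[];
    for n in('top','scene'):
        K,r,t=cam(n); Ps.append(K@np.c_[cv2.Rodrigues(r)[0],t])
    X=cv2.triangulatePoints(Ps[0],Ps[1],np.array(a,float),np.array(b,float)); return (X[:3]/X[3]).ravel()
E
python3 - <<'E'
from h import *
print('lamp',tri((50,228),(147,158)), 'deskcorner',tri((131,231),(178,190)))
print(Ro.from_rotvec(get_obs()['orientation']).as_matrix().round(3))
for p in ([.273,.36,.24],[.38,.20,.24],[.43,.02,.20]): print(*rel(p,.27))
a=cv2.imread('pics/scene0.png'); cv2.imwrite('pics/cs2.png',cv2.resize(a[20:260,0:300],None,fx=2.6,fy=2.5))
E
```

```text
lamp [0.47049979 0.38960486 0.14359764] deskcorner [0.46777426 0.22733804 0.0788936 ]
[[-0.001  0.405  0.914]
 [-0.002  0.914 -0.405]
 [-1.    -0.002  0.   ]]
[-0.687 -0.     0.002] [-0.0092 -0.2348  0.1039]
[-0.687 -0.     0.002] [-0.009  -0.3378  0.2665]
[-0.687 -0.     0.002] [ 0.0313 -0.4821  0.3851]
```

View pics/cs2.png

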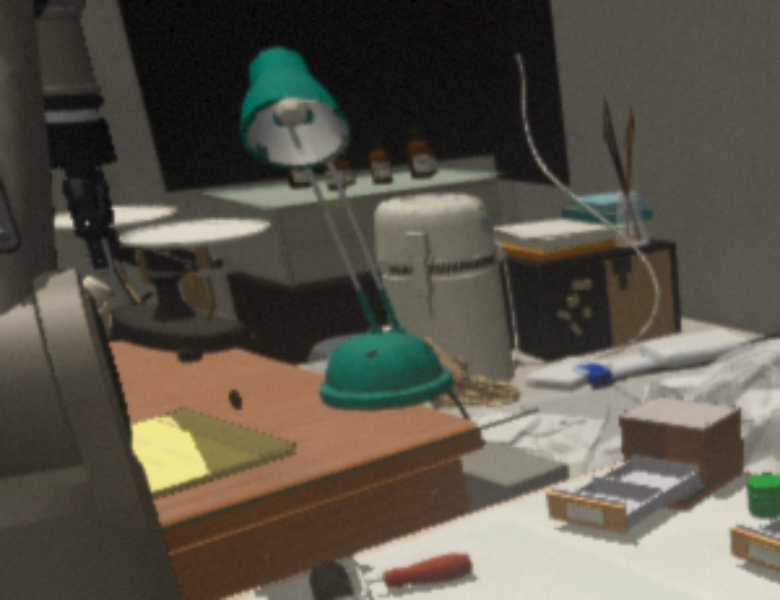

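apply_moves(series="-0.1 0 0 -0.002 -0.047 0.021 0; -0.25 0 0 -0.004 -0.094 0.042 0; -0.4 0 0 -0.006 -0.141 0.063 0; -0.55 0 0 -0.008 -0.188 0.083 0; -0.687 0 0 -0.009 -0.235 0.104 0; -0.687 0 0 -0.009 -0.27 0.158 0; -0.687 0 0 -0.009 -0.304 0.212 0; -0.687 0 0 -0.009 -0.338 0.266 0; -0.687 0 0 0 -0.374 0.296 0; -0.687 0 0 0.01 -0.41 0.326 0; -0.687 0 0 0.02 -0.446 0.356 0; -0.687 0 0 0.031 -0.482 0.385 0", force=20)

```text
clock: 1.6
tcp_pos: [0.4303, 0.0191, 0.2]
orientation: [-0.212, 1.56, 0.212]
contact_force: [0.9, 1.2, 0.1]
grip_width: -0.0002
```

```bash
python3 - <<'E'
from h import *
cv2.imwrite('pics/top1.png',cv2.resize(grab_frame('top')[130:280,140:340],None,fx=4,fy=4,interpolation=cv2.INTER_CUBIC))
o=get_obs();print(o)
E
```

```text
{'clock': 1.65, 'joints': array([-0.4876824 ,  0.10488676,  0.33493061,  2.16277838, -0.04113203,
        0.88127271,  1.70638852]), 'qvel': array([-0.03938171, -0.02228074, -0.04691724,  0.01000314,  0.01712382,
        0.04872857, -0.18741972]), 'tau': array([ -7.46360242, -30.22540569,  -6.77606553, -25.42505801,
        -1.5195873 ,   0.06638701,  -0.19087995]), 'tcp_pos': array([0.4304145 , 0.01312832, 0.19896729]), 'orientation': array([-0.20927605,  1.56193526,  0.2050029 ]), 'contact_force': array([ 0.49826188, -4.62059498, -1.21530361]), 'moment': array([-0.30570955, -0.02519855,  0.00879152]), 'grip_width': 0.00030322515495404185}
```

View pics/top1.png

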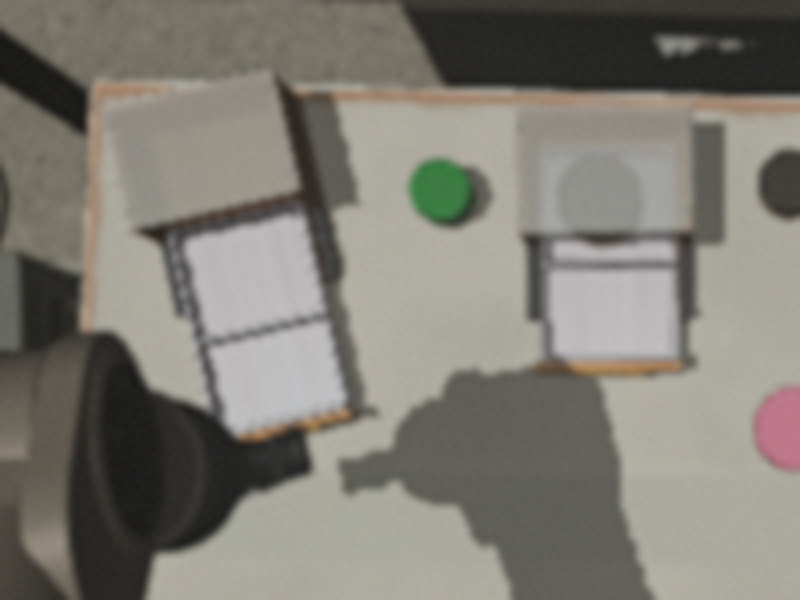

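apply_moves(series="0 0 0 0.04 -0.002 0.011 0; 0 0 0 0.08 -0.002 0.011 0; 0 0 0 0.12 -0.002 0.011 0; 0 0 0 0.15 -0.002 0.011 0; 0 0 0 0.165 -0.002 0.011 0; 0 0 0 0.176 -0.002 0.011 0; 0 0 0 0.176 -0.002 0.011 0")

```text
clock: 2.52
tcp_pos: [0.4413, 0.0217, 0.0243]
orientation: [-0.212, 1.561, 0.212]
contact_force: [-0.2, 0.3, 0.3]
grip_width: 0.0002
```

```bash
python3 - <<'E'
from h import *
cv2.imwrite('pics/sc2.png',cv2.resize(grab_frame('scene')[150:290,180:380],None,fx=4,fy=4,interpolation=cv2.INTER_CUBIC))
cv2.imwrite('pics/top2.png',cv2.resize(grab_frame('top')[130:280,140:340],None,fx=4,fy=4,interpolation=cv2.INTER_CUBIC))
o=get_obs();print(o['tcp_pos'],o['contact_force'])
E
```

```text
[0.4418893  0.02172809 0.02494425] [-0.46527209 -0.30395676  0.02280253]
```

View pics/sc2.png

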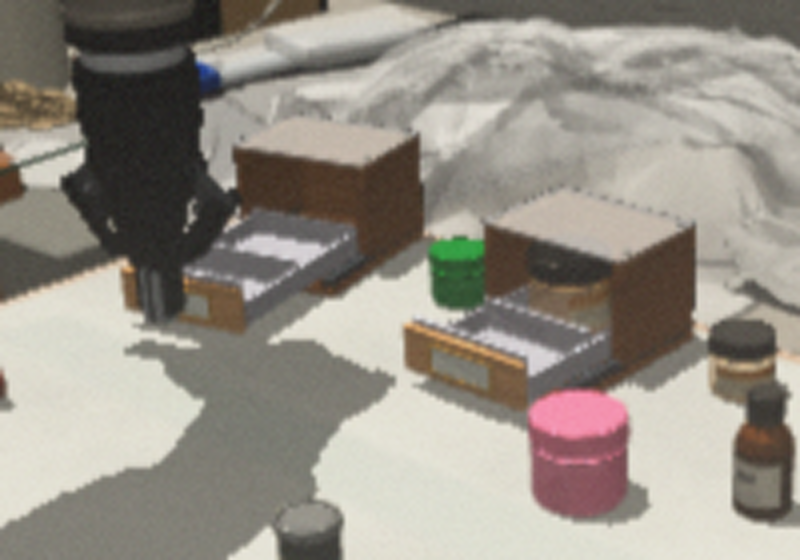

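View pics/top2.png

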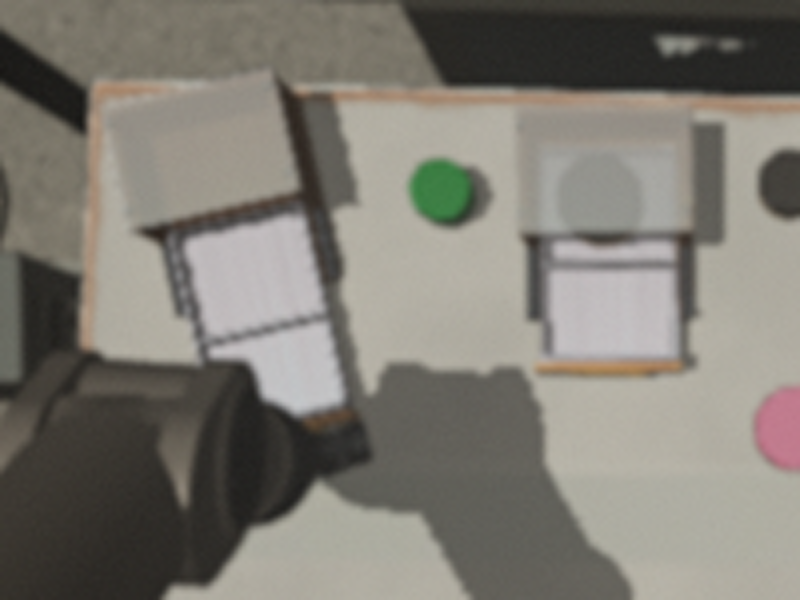

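apply_moves(series="0 0 0 0 0 0.006 0; 0 0 0 0 0 0.012 0; 0 0 0 0 0 0.018 0; 0 0 0 0 0 0.024 0; 0 0 0 0 0 0.03 0; 0 0 0 0 0 0.036 0; 0 0 0 0 0 0.042 0; 0 0 0 0 0 0.048 0; 0 0 0 0 0 0.054 0; 0 0 0 0 0 0.06 0; 0 0 0 0 0 0.066 0; 0 0 0 0 0 0.07 0")

```text
clock: 4.12
tcp_pos: [0.5092, 0.0404, 0.0243]
orientation: [-0.212, 1.56, 0.212]
contact_force: [-2.3, -2.4, 0.7]
grip_width: 0.0001
```

apply_moves(series="0 0 0 0 0 0.003 0; 0 0 0 0 0 0.005 0")

```text
clock: 4.38
tcp_pos: [0.5137, 0.0417, 0.0243]
orientation: [-0.212, 1.56, 0.212]
contact_force: [-1.4, -3.5, 0.5]
grip_width: -0.0
```

apply_moves(series="0 0 0 0 0 0.001 0; 0 0 0 0 0 0.002 0; 0 0 0 0 0 0.002 0")

```text
clock: 4.75
tcp_pos: [0.5156, 0.0423, 0.0243]
orientation: [-0.212, 1.56, 0.212]
contact_force: [-1.2, -1.5, 0.8]
grip_width: 0.0002
```

apply_moves(series="0 0 0 0 0 0.001 0; 0 0 0 0 0 0.002 0; 0 0 0 0 0 0.002 0")

```text
clock: 5.12
tcp_pos: [0.517, 0.0427, 0.0243]
orientation: [-0.212, 1.561, 0.212]
contact_force: [-3.3, -1.0, 2.9]
grip_width: 0.0001
```

```bash
python3 - <<'E'
from h import *
cv2.imwrite('pics/sc3.png',cv2.resize(grab_frame('scene')[150:290,180:380],None,fx=4,fy=4,interpolation=cv2.INTER_CUBIC))
o=get_obs();print(o['tcp_pos'],o['contact_force'])
E
```

```text
[0.51701286 0.04267745 0.02424252] [-3.49551056 -2.06483791  2.8383021 ]
```

View pics/sc3.png

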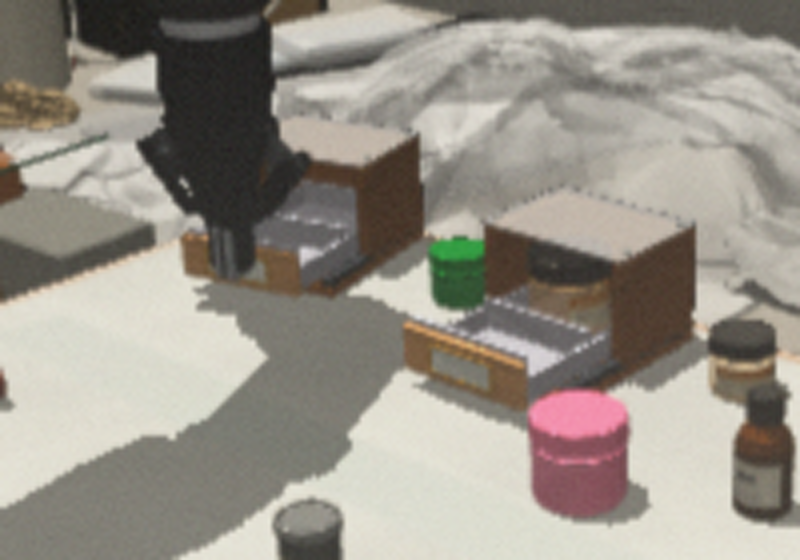

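The tray is nearly home and the force is starting to rise. I'll keep pushing in small steps.

apply_moves(series="0 0 0 0 0 0.001 0; 0 0 0 0 0 0.002 0; 0 0 0 0 0 0.002 0")

```text
clock: 5.55
tcp_pos: [0.517, 0.0427, 0.024]
orientation: [-0.212, 1.565, 0.212]
contact_force: [-8.7, -3.7, 7.0]
grip_width: -0.0002
```

apply_moves(series="0 0 0 0 0 0.001 0; 0 0 0 0 0 0.002 0; 0 0 0 0 0 0.002 0")

```text
clock: 5.92
tcp_pos: [0.517, 0.0427, 0.0237]
orientation: [-0.212, 1.569, 0.212]
contact_force: [-12.2, -3.4, 9.2]
grip_width: -0.0004
```

apply_moves(series="0 0 0 0 0 -0.015 0; 0 0 0 0 0 -0.03 0; 0 0 0 -0.04 0 -0.03 0; 0 0 0 -0.08 0 -0.03 0; 0 0 0 -0.12 0 -0.03 0; 0 0 0 -0.12 0 -0.03 0")

```text
clock: 6.68
tcp_pos: [0.4946, 0.0364, 0.1472]
orientation: [-0.211, 1.553, 0.213]
contact_force: [0.6, -1.4, -0.3]
grip_width: -0.0003
```

```bash
python3 - <<'E'
from h import *
cv2.imwrite('pics/sc4.png',cv2.resize(grab_frame('scene')[150:290,180:380],None,fx=4,fy=4,interpolation=cv2.INTER_CUBIC))
o=get_obs();print(o['tcp_pos'],o['contact_force'])
yaw=.032
for z in(.12,.03): print(rel([.547,-.180,z],yaw,o=o))
E
```

```text
[0.49322629 0.0362932  0.14551061] [-0.49241254  0.46751177 -1.57268701]
(array([ 0.239,  0.004, -0.001]), array([ 0.0254, -0.2228, -0.0061]))
(array([ 0.239,  0.004, -0.001]), array([ 0.1154, -0.2229, -0.0065]))
```

View pics/sc4.png

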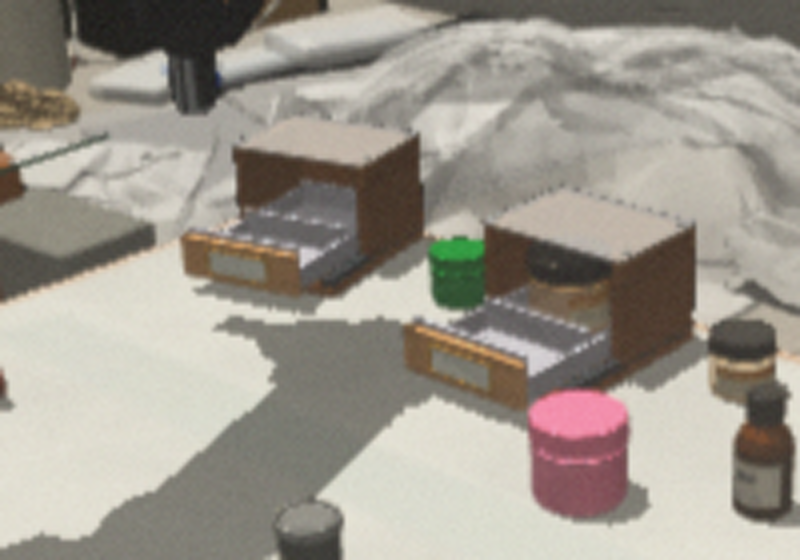

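apply_moves(series="0.06 0 0 0 -0.05 -0.001 0; 0.12 0 0 0 -0.1 -0.003 0; 0.18 0 0 0 -0.15 -0.004 0; 0.239 0.004 0 0 -0.2 -0.005 0; 0.239 0.004 0 0.01 -0.222 -0.006 0; 0.239 0.004 0 0.025 -0.223 -0.006 0; 0.239 0.004 0 0.025 -0.223 -0.006 0")

```text
clock: 7.6
tcp_pos: [0.5443, -0.1788, 0.1168]
orientation: [-0.025, 1.579, 0.026]
contact_force: [0.6, 0.1, 0.6]
grip_width: 0.0001
```

```bash
python3 - <<'E'
from h import *
cv2.imwrite('pics/sc5.png',cv2.resize(grab_frame('scene')[150:290,220:420],None,fx=4,fy=4,interpolation=cv2.INTER_CUBIC))
o=get_obs();print(o['tcp_pos'],o['contact_force'])
print(rel([.547,-.180,.03],.032,o=o))
E
```

```text
[ 0.54505385 -0.17872322  0.11777841] [ 0.04378055 -0.46024402 -0.31611286]
(array([ 0.001, -0.007, -0.001]), array([ 0.0878, -0.0014,  0.0025]))
```

View pics/sc5.png

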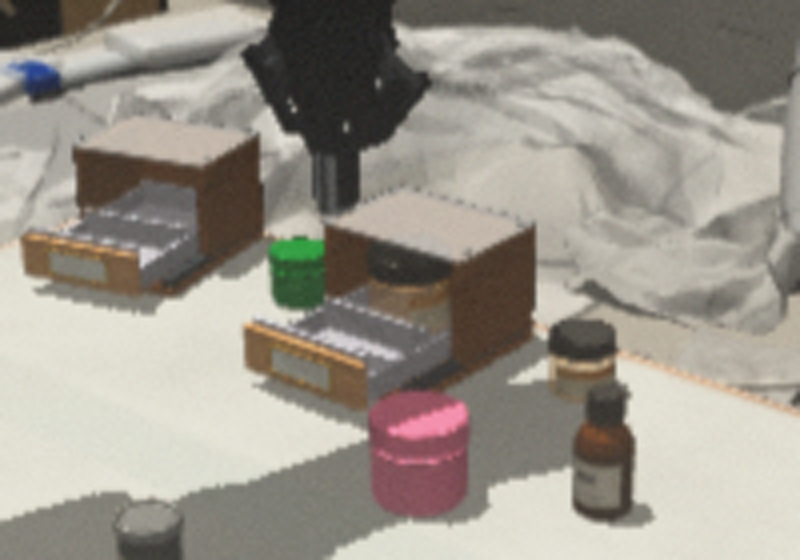

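apply_moves(series="0 -0.006 0 0.02 -0.001 0 0; 0 -0.006 0 0.04 -0.001 0 0; 0 -0.006 0 0.055 -0.001 0 0; 0 -0.006 0 0.065 -0.001 0 0; 0 -0.006 0 0.075 -0.001 0 0; 0 -0.006 0 0.083 -0.001 0 0; 0 -0.006 0 0.089 -0.001 0 0; 0 -0.006 0 0.089 -0.001 0 0")

```text
clock: 8.65
tcp_pos: [0.5456, -0.1818, 0.0299]
orientation: [-0.025, 1.569, 0.024]
contact_force: [-0.4, 0.2, -0.3]
grip_width: -0.0
```

```bash
python3 - <<'E'
from h import *
cv2.imwrite('pics/sc6.png',cv2.resize(grab_frame('scene')[150:290,220:420],None,fx=4,fy=4,interpolation=cv2.INTER_CUBIC))
o=get_obs();print(o['tcp_pos'],o['contact_force'])
print(Ro.from_rotvec(o['orientation']).as_matrix().round(3))
E
```

```text
[ 0.54580806 -0.1818688   0.03027146] [-0.12257358 -0.83896634  0.11330933]
[[ 0.002 -0.031  1.   ]
 [-0.     1.     0.031]
 [-1.    -0.     0.002]]
```

View pics/sc6.png

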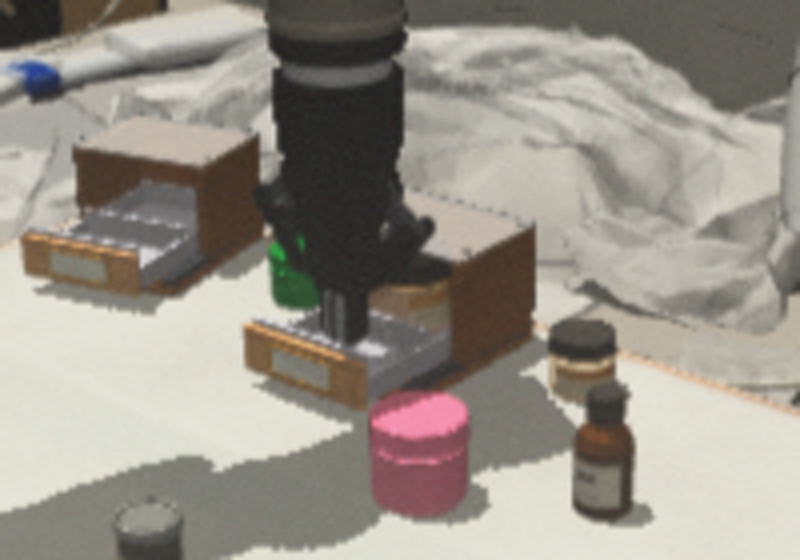

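The fingertip is in the front pocket behind the lip, touching nothing. Now I'll draw the tray.

apply_moves(series="0 0 0 0.004 0 -0.004 0; 0 0 0 0.004 0 -0.008 0; 0 0 0 0.004 0 -0.012 0; 0 0 0 0.004 0 -0.016 0; 0 0 0 0.004 0 -0.02 0; 0 0 0 0.004 0 -0.024 0; 0 0 0 0.004 0 -0.028 0; 0 0 0 0.004 0 -0.032 0; 0 0 0 0.004 0 -0.036 0; 0 0 0 0.004 0 -0.04 0")

```text
clock: 9.95
tcp_pos: [0.5058, -0.1832, 0.0264]
orientation: [-0.025, 1.568, 0.024]
contact_force: [2.1, -0.9, 0.8]
grip_width: -0.0002
```

```bash
python3 - <<'E'
from h import *
cv2.imwrite('pics/sc7.png',cv2.resize(grab_frame('scene')[150:290,220:420],None,fx=4,fy=4,interpolation=cv2.INTER_CUBIC))
o=get_obs();print(o['tcp_pos'],o['contact_force'])
E
```

```text
[ 0.50499284 -0.18318882  0.02626958] [ 1.3843185  -0.15690791  0.22541931]
```

View pics/sc7.png

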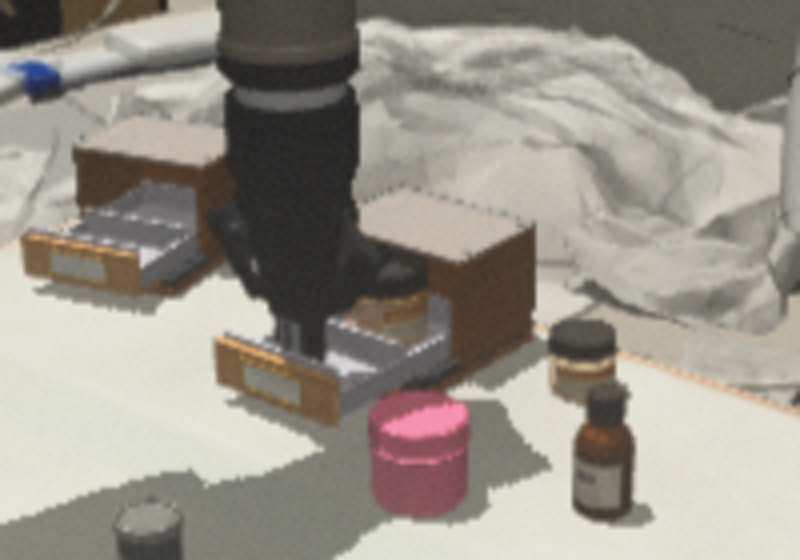

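The tray is following the fingertip and the pot is upright. I'll continue.

apply_moves(series="0 0 0 0 0 -0.004 0; 0 0 0 0 0 -0.008 0; 0 0 0 0 0 -0.012 0; 0 0 0 0 0 -0.016 0; 0 0 0 0 0 -0.02 0; 0 0 0 0 0 -0.024 0; 0 0 0 0 0 -0.028 0; 0 0 0 0 0 -0.032 0; 0 0 0 0 0 -0.036 0; 0 0 0 0 0 -0.04 0; 0 0 0 0 0 -0.044 0; 0 0 0 0 0 -0.048 0")

```text
clock: 11.5
tcp_pos: [0.4576, -0.1845, 0.0261]
orientation: [-0.025, 1.569, 0.024]
contact_force: [2.5, -1.7, 1.1]
grip_width: -0.0001
```

apply_moves(series="0 0 0 0 0 -0.002 0; 0 0 0 0 0 -0.004 0; 0 0 0 0 0 -0.006 0; 0 0 0 0 0 -0.006 0")

```text
clock: 12.0
tcp_pos: [0.4514, -0.1845, 0.026]
orientation: [-0.024, 1.569, 0.024]
contact_force: [1.8, -0.0, 0.6]
grip_width: 0.0004
```

apply_moves(series="0 0 0 0 0 -0.002 0; 0 0 0 0 0 -0.004 0; 0 0 0 0 0 -0.004 0")

```text
clock: 12.38
tcp_pos: [0.4479, -0.1846, 0.0261]
orientation: [-0.025, 1.568, 0.024]
contact_force: [1.8, 0.4, -1.2]
grip_width: 0.0001
```

apply_moves(series="0 0 0 0 0 -0.001 0; 0 0 0 0 0 -0.002 0; 0 0 0 0 0 -0.002 0")

```text
clock: 12.75
tcp_pos: [0.4479, -0.1847, 0.0263]
orientation: [-0.026, 1.565, 0.024]
contact_force: [7.7, 0.6, -5.6]
grip_width: 0.0004
```

apply_moves(series="0 0 0 0 0 -0.001 0; 0 0 0 0 0 -0.002 0; 0 0 0 0 0 -0.002 0")

```text
clock: 13.12
tcp_pos: [0.4479, -0.1846, 0.0266]
orientation: [-0.027, 1.562, 0.024]
contact_force: [12.3, 0.5, -8.8]
grip_width: -0.0002
```

apply_moves(series="0 0 0 0 0 -0.001 0; 0 0 0 0 0 -0.002 0; 0 0 0 0 0 -0.002 0")

```text
clock: 13.5
tcp_pos: [0.4479, -0.1847, 0.0269]
orientation: [-0.029, 1.559, 0.024]
contact_force: [16.4, 1.3, -12.2]
grip_width: 0.0001
```

The tray is firm against its stop. I'll ease off the lip, rise, and check.

apply_moves(series="0 0 0 0 0 0.005 0; 0 0 0 0 0 0.01 0; 0 0 0 0 0 0.017 0; 0 0 0 0 0 0.017 0; 0 0 0 -0.02 0 0.016 0; 0 0 0 -0.04 0 0.016 0; 0 0 0 -0.07 0 0.014 0; 0 0 0 -0.11 0 0.012 0; 0 0 0 -0.15 0 0.01 0; 0 0 0 -0.19 0 0.01 0; 0 0 0 -0.19 0 0.01 0")

```text
clock: 14.88
tcp_pos: [0.4528, -0.1853, 0.2187]
orientation: [-0.025, 1.563, 0.024]
contact_force: [-0.5, 0.1, 0.4]
grip_width: -0.0002
```

```bash
python3 - <<'E'
from h import *
s=grab_frame('scene');t=grab_frame('top')
cv2.imwrite('pics/sc8.png',cv2.resize(s[150:300,180:380],None,fx=4,fy=4,interpolation=cv2.INTER_CUBIC))
cv2.imwrite('pics/top8.png',cv2.resize(t[130:280,140:340],None,fx=4,fy=4,interpolation=cv2.INTER_CUBIC))
o=get_obs();print(o['tcp_pos'],o['contact_force'])
E
```

```text
[ 0.45091744 -0.18441058  0.2157596 ] [ 0.89656375  0.31718825 -0.44952567]
```

View pics/sc8.png

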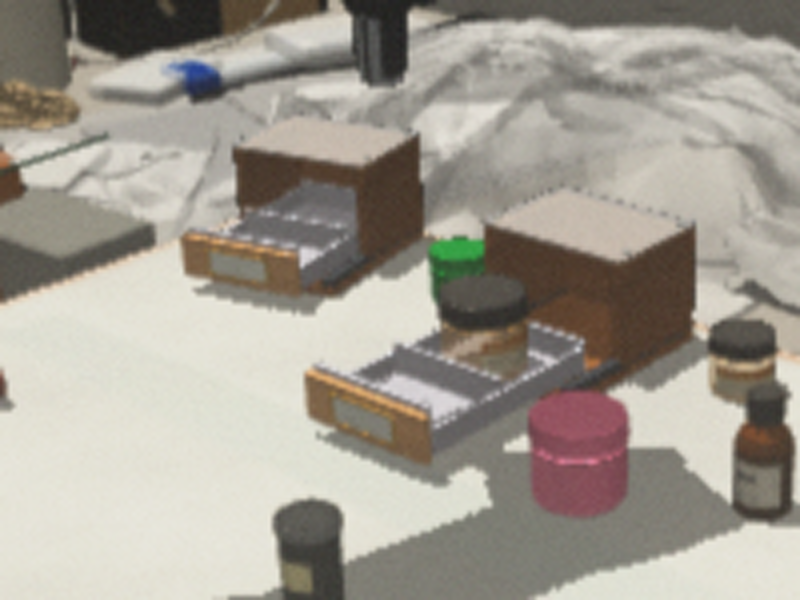

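View pics/top8.png

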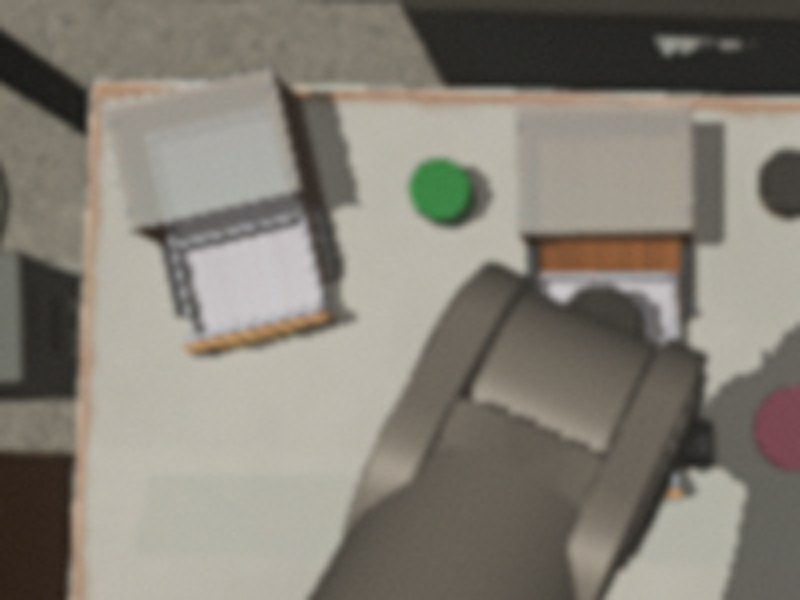

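The scene crop shows the empty tray shut, and the pot upright in its fully drawn tray, clear of the hood, at about (485,325). The bystanders are where they were and the arm is clear.

```bash
python3 - <<'E'
from h import *
p=back('top',[140+260/4,130+335/4],.042)[:2]; d=np.array([np.cos(.27),np.sin(.27)])
print('empty out',-(p-np.array([.5354,.047]))@d-.010)
print(hand_in())
E
```

```text
empty out -0.0030501008753558304
the job is handed in; nothing more can be done
None
```

I pushed the empty tray home with the closed fingertips on its front panel. Then I hooked the fingertips behind the pot tray's lip and drew it to its stop. The job is handed in, with the last move ending at 14.9 s of the 43 s allowed.

- **Empty tray:** the force rose to about 12 N with no further movement, so it is against its end. The fingertip position there agrees with my measured home position to about 2 mm. The final image measurement gave about -3 mm, which reads as home within image error.
- **Pot tray:** the force rose to about 16 N with no further movement. From the fingertip position the tray is about 89 mm out; I did not check this distance from an image.
- **Pot and surroundings:** in the last scene picture the pot stands upright in its rear compartment, clear of the hood. The bottle and film can look unmoved. I did not recheck the tape roll, which was outside that crop and well away from the arm's path.
- **Arm:** it is held about 0.2 m above the worktop, touching nothing.

No check failed.

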